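Put the hardness-test kit and the tested parts back where they belong

TASK

The hardness tests are done, so clear the five loose things off the bench to where each belongs. Seat the plain steel check disc in the large round place, the stubbed anvil, stub up, in the small round socket and the V-block, groove up, in the square pocket of the wooden stand, all fully down. Stand the loose large bush and the loose small collar each flat on the floor of the blue tray that already holds parts of its kind, let go of everything and leave it at rest.

Things in the scene. Friction and masses are not known exactly. Their poses are not given: they have to be found in the camera images.
- ref_block: plain bare-steel hardness check disc (reference block): solid, without a bore, 56 mm across, 16 mm high, the widest of the loose things; take it by its rim. Origin: centre of the underside, z up.
- anvil: turned steel tester anvil: a knurled round flange 38 mm across and 16 mm high below, a narrower round stub 24 mm across above it up to 35 mm; can be taken by the stub. Origin: centre of the underside, z up.
- vee: hardened steel V-block, 38 (its x) by 40 (its y) by 35 mm high, with the V groove on top running along its x; the two side faces to take it by are those facing +y and -y (40 mm apart). Origin: centre of the underside, z up.
- bush: large turned steel bush with a bore, dark, shouldered ring 41 mm across and 21 mm high; the one that stands loose on the bench; take it by its rim. Origin: centre of the underside, z up.
- collar: small turned steel collar with a bore, dark ring 24 mm across and 12 mm high; the one that stands loose on the bench; take it by its rim. Origin: centre of the underside, z up.
- stand: low dark hardwood stand with small brass screws, 76 (its x) by 190 (its y) by 20 mm high, fixed. Three chamfered pockets 8 mm deep (floor 12 mm above the origin) on x = 0: round, 64 mm across, at y = +55.5 mm for the disc; round, 46 mm across, at y = -6.5 mm for the anvil; square, 50 by 50 mm, at y = -62.5 mm for the V-block, any way round. Origin: centre of the underside, z up.
- bush_tray: blue open parts tray, 104 (its x) by 150 (its y) by 26 mm high, walls 3 mm, fixed; two tested large bushes (41 mm, like bush) stand in it at x = +-25 mm, y = +47 mm, so the free floor is round x = 0, y = -25 mm. Origin: centre of the underside; the floor is 2.5 mm above it; z up.
- collar_tray: blue open parts tray, 104 (its x) by 150 (its y) by 26 mm high, walls 3 mm, fixed; two tested small collars (24 mm, like collar) stand in it at x = +-20 mm, y = +47 mm, so the free floor is round x = 0, y = -25 mm. Origin: centre of the underside; the floor is 2.5 mm above it; z up.

How it is judged:
By the outcome, as a careful person would: the job done as asked, in the order asked, and still so for the second after the job is handed in, with the robot touching nothing.
It also fails if it takes over 112 s, if anything falls off the work surface, if the arm or the gripper's body presses on something with over 40 N, if the wrist force passes 120 N, or if a joint passes its speed limit or range.

ROBOT

A 7-joint arm with a two-finger parallel gripper is mounted at the origin on a cart in front of the work surface, level with it; the furniture and walls round the work are solid. World frame = base frame: x ahead of the robot, y to its left, z up, the work surface at z = 0. Lengths are in mm, angles in degrees, forces in N, time in s.
With the tool pointing down it reaches from about 400 to 875 mm from the base axis. Payload 19.3 kg.
Tool frame: the origin (TCP) lies between the finger pads; the fingertips stand 25 mm ahead of it and the grasp point (between the pads) lies 6 mm ahead of it; z points along the fingers, y is the line along which they close (so a half turn about z gives the same grasp; the last joint's range is limited). The gripper opens to 85 mm and grips with 20 to 120 N. Pads are 22 mm wide; open, the fingers measure 114 mm over their backs; the gripper's body (76 mm by 85 mm) begins 54 mm behind the grasp point. The pads swing forward as they close: fully open they stand 13 mm farther back than shut.
Start: joints at [70.348, 29.874, -2.08, 91.645, 1.215, 58.505, -6.463], TCP at [168.365, -601.887, 256.291] pointing down, gripper open.
Joint ranges: [-166.77, 166.77], [-17.47, 122.26], [-85.68, 81.53], [9.62, 139.38], [-72.42, 252.41], [9.2, 110.78], [-144.41, 144.41]. Speed limits (degrees/s): [108.29, 108.29, 136.94, 136.94, 172.46, 172.46, 172.46].

INTERFACE

Orientations are given as [roll, pitch, yaw] about the fixed x, y, z axes, in that order (R = Rz(yaw) Ry(pitch) Rx(roll)).
In Python, from cell import ctrl gives the robot as it stands. The module is installed in compiled form; this text tells all that it offers.
- The arm moves only by the shell command python3 -m crank 'ROWS' [FORCE]. ROWS is JSON, a list that holds one entry, the list of rows, each a list of 7 numbers: the shift along the tool's x, y, z scaled (see below), then the turn, a rotation vector about the tool's x, y, z scaled (see below), then the opening, from 0 (shut) to 1 (fully open). A call has 1 to 12 rows; each row shifts and turns the commanded pose from where the row before left it, along the tool's axes as they then stand; what a row does not reach is not made up. The controller multiplies each number of a shift by 4 cm and each number of a turn by 8 degrees. A row lasts 1/8 s, in which the tool goes at most 62.5 mm and 10.7 degrees, less where a joint would pass 70% of its speed; a pose out of reach is approached as far as the arm can. A call with a number of a shift or a turn outside -1 to 1 is refused whole. A call with a gripper value outside its range is refused whole. The fingers move at their own pace and stop on an object; FORCE is the grip in N (left out, the last holds). Time passes only in rows, so rows that do not move let the fingers close. It gives the time, the measured TCP pose, the force, the opening and the grip force at its end, in the units of the state.
- ctrl.sense(): the state, without advancing time (a new reading comes with each control period).
- ctrl.read_camera(name): name is "scene" or "side" or "wrist"; returns (picture, depth): 420x560x3 uint8, red, green, blue; 420x560 float32, mm along the optical axis (not along the pixel's ray), 0 where there is no reading.
- ctrl.camera_params(name): a dict with "intrinsics" (3x3 intrinsics, pixels), "dist" ([k1, k2, p1, p2, k3] as OpenCV has them; the pictures are not rectified), "origin" and "orientation" of the camera in the world. Camera axes: x right, y up, looking along -z (the intrinsics and any distortion apply to the point x, -y, -z); pixel columns grow to the right and rows downward; lengths in mm; the calibration is good to about 2 mm. A picture is of the moment at which its call begins: read the wrist's pose just before it. camera_params takes no time and is no camera call; for the wrist camera it gives the pose at the moment of the call.
- ctrl.finish_job(): hands the job in; it is judged then, once.
The state is a dict: "clock": time; "joint_pos": joint angles; "joint_vel": joint speeds; "effort": joint torques, N m; "ee_pos": TCP position; "ee_rot": TCP orientation; "wrist_force": force on the tool from outside, world axes, zero at the start; "moment": the same for the moment, N m; "finger_gap": finger opening in mm; "finger_force": force on a finger pad.
Only numpy, scipy, OpenCV 4.12 (cv2) and the standard library are available. Lean on these libraries where they do the work, as an engineer would, in place of code of your own. Each camera call takes 0.05 s, during which the arm holds its last target. There are 200 camera calls.

## Working session

There is one attempt and no reset: what is moved stays moved. The work goes in short steps, Python scripts to look and compute and a shell command to move; the robot and the scene stay as the last step left them, time stands still between calls to the robot, and variables do not carry over. Pictures are saved under pics/ and viewed, at most 18 in all, crops included, and the job is handed in when it is done.

```bash
mkdir -p pics; cat > h.py <<'E'
import numpy as np, cv2
from scipy.spatial.transform import Rotation as R
from cell import ctrl
def cam(n):
    p=ctrl.camera_params(n); im,d=ctrl.read_camera(n); return p,im,d
def save(n,im): cv2.imwrite('pics/'+n,im[:,:,::-1])
def Rm(o):
    o=np.array(o,float)
    return o if o.shape==(3,3) else R.from_euler('xyz',o,degrees=True).as_matrix()
def plane(p,uv,z):
    K=np.array(p['intrinsics'],float);D=np.array(p['dist'],float)
    uv=np.array(uv,float).reshape(-1,1,2)
    q=cv2.undistortPoints(uv,K,D)[:,0]
    r=np.c_[q[:,0],-q[:,1],-np.ones(len(q))]@Rm(p['orientation']).T
    o=np.array(p['origin'],float)
    return o+r*((z-o[2])/r[:,2])[:,None]
def cloud(p,d):
    K=np.array(p['intrinsics'],float);D=np.array(p['dist'],float)
    v,u=np.mgrid[:d.shape[0],:d.shape[1]]
    q=cv2.undistortPoints(np.stack([u,v],-1).reshape(-1,1,2).astype(float),K,D)[:,0]
    c=np.c_[q[:,0],-q[:,1],-np.ones(len(q))]*d.reshape(-1,1)
    return (c@Rm(p['orientation']).T+np.array(p['origin'])).reshape(*d.shape,3)
E
python3 - <<'E'
from h import *
print(ctrl.sense())
for n in['scene','side','wrist']:
    p,im,d=cam(n);print(n,p);save(n+'0.png',im);np.savez(n+'0.npz',im=im,d=d)
E
```

```text
{'clock': 0.0, 'joint_pos': array([70.34809315, 29.91053152, -2.0824937 , 91.67268138,  1.21373107,
       58.50498777, -6.46116352]), 'joint_vel': array([-0.07016835, -0.09038177, -0.11985189,  0.09844589,  0.0208421 ,
       -0.0860322 ,  0.00630362]), 'effort': array([-1.39003250e-04, -9.27114558e+01,  1.98005028e+00, -3.69941819e+01,
        1.77337392e-02,  8.00992217e-03,  3.54656856e-05]), 'ee_pos': array([ 168.2857736 , -601.59921613,  255.71741894]), 'ee_rot': array([-1.79933898e+02,  3.38013618e-03,  1.56314068e+01]), 'wrist_force': array([ 0.19993302,  0.49563353, -0.57206078]), 'moment': array([ 0.0526036 ,  0.03369209, -0.0168985 ]), 'finger_force': 0.0, 'finger_gap': 85.43329000631294}
scene {'intrinsics': array([[444.00479572,   0.        , 285.57689849],
       [  0.        , 444.00479572, 205.5383781 ],
       [  0.        ,   0.        ,   1.        ]]), 'dist': array([-0.00077387,  0.        ,  0.        ,  0.        ,  0.        ]), 'origin': array([-486.49214627,  506.50525219,  537.91561638]), 'orientation': array([  65.63192467,   -0.23962957, -116.04515599])}
side {'intrinsics': array([[534.57428801,   0.        , 280.00491762],
       [  0.        , 534.57428801, 206.97207397],
       [  0.        ,   0.        ,   1.        ]]), 'dist': array([-0.1189315,  0.       ,  0.       ,  0.       ,  0.       ]), 'origin': array([  303.16654475, -1199.61887249,   750.56184436]), 'orientation': array([60.10079878, -0.67047641, -7.75707204])}
wrist {'intrinsics': array([[344.90146214,   0.        , 279.77283474],
       [  0.        , 344.90146214, 210.03714314],
       [  0.        ,   0.        ,   1.        ]]), 'dist': array([-0.07262246,  0.        ,  0.        ,  0.        ,  0.        ]), 'origin': array([ 250.24913446, -578.81748429,  372.56565924]), 'orientation': array([-18.94067325,   0.10282459, -74.39287988])}
```

View pics/scene0.png

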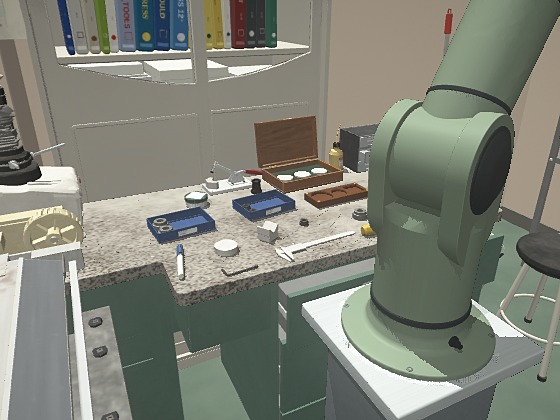

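View pics/side0.png

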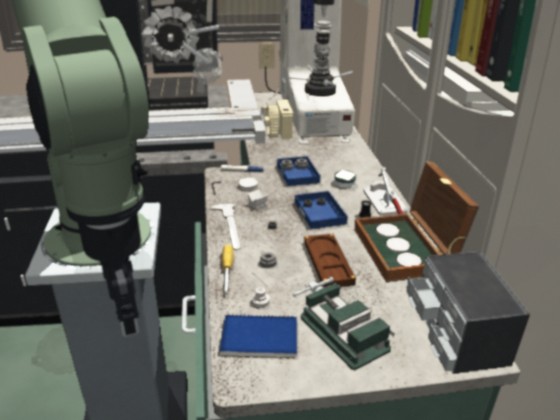

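View pics/wrist0.png

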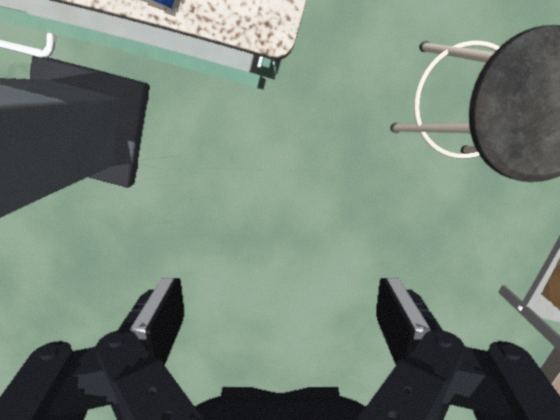

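The side view shows the disc near (248,184), V-block (257,200), collar (272,225), bush (267,260), anvil (261,298), stand (329,259) and trays (298,170) and (320,210). The wrist sees only floor. Now I'll zoom in on the side view and get rough positions.

```bash
python3 - <<'E'
from h import *
f=np.load('side0.npz');im,d=f['im'],f['d'];p=ctrl.camera_params('side')
c=im[150:320,200:370];save('sidecrop.png',cv2.resize(c,None,fx=3.5,fy=3.5,interpolation=cv2.INTER_CUBIC))
C=cloud(p,d)
for n,u,v in[('disc',248,183),('vee',257,197),('collar',272,224),('bush',267,257),('anvil',261,290),('stand',329,259),('trayA',298,170),('trayB',320,210),('bench',230,290)]:
    print(n,C[v,u].round(0),plane(p,[u,v],15).round(0))
E
```

```text
disc [409. 219.  16.] [[409. 220.  15.]]
vee [425. 111.  26.] [[427. 131.  15.]]
collar [452. -16.  13.] [[452. -19.  15.]]
bush [ 422. -160.   11.] [[ 421. -166.   15.]]
anvil [ 391. -316.   38.] [[ 394. -288.   15.]]
stand [ 567. -189.   13.] [[ 566. -192.   15.]]
trayA [575. 309.   6.] [[572. 291.  15.]]
trayB [596.  59.   2.] [[591.  38.  15.]]
bench [ 328. -263.    2.] [[ 327. -280.   15.]]
```

View pics/sidecrop.png

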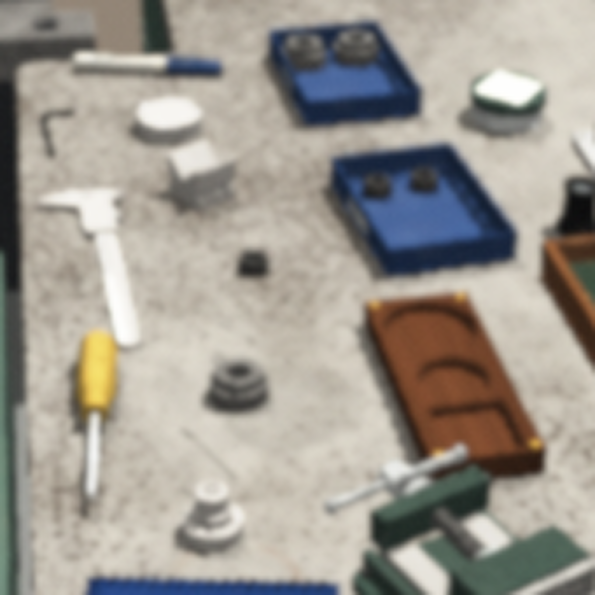

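The far tray (A) holds the large bushes and the near tray (B) the small collars. A vise with its handle sits near the stand's −y end. I'll fly the wrist camera over the bench.

```bash
python3 -m crank '[[[0,0,-1,0,0,0.98,1],[0,0,-1,0,0,0.98,1],[0,0,-1,0,0,0,1],[0,0,-0.6,0,0,0,1],[1,-1,0,0,0,0,1],[1,-1,0,0,0,0,1],[1,-1,0,0,0,0,1],[1,-1,0,0,0,0,1],[1,-1,0,0,0,0,1],[1,-1,0,0,0,0,1],[1,-1,0,0,0,0,1],[0,-1,0,0,0,0,1]]]' && python3 -m crank '[[[0,-1,0,0,0,0,1],[0,-1,0,0,0,0,1],[0,-1,0,0,0,0,1],[0,-1,0,0,0,0,1],[0,-1,0,0,0,0,1],[0,-1,0,0,0,0,1],[0,0,0,0,0,0,1],[0,0,0,0,0,0,1]]]'
python3 - <<'E'
from h import *
s=ctrl.sense();print(s['ee_pos'],s['ee_rot'],s['wrist_force'])
p,im,d=cam('wrist');save('w1.png',im);np.savez('w1.npz',im=im,d=d,**p);print(p['origin'],p['orientation'])
E
```

```text
clock: 1.65
ee_pos: [450.7, -279.7, 399.5]
ee_rot: [-179.9, 0.0, 0.1]
wrist_force: [-0.0, -0.5, -0.2]
finger_gap: 85.3
finger_force: 0.0
clock: 2.65
ee_pos: [448.8, -42.6, 400.2]
ee_rot: [180.0, 0.0, -0.1]
wrist_force: [-0.9, -0.5, -0.9]
finger_gap: 85.4
finger_force: 0.0
[448.81579111 -42.64677052 400.21821154] [ 1.79987000e+02  1.23651568e-02 -6.35501406e-02] [-0.85436195 -0.49952631 -0.88260416]
[533.85931323 -42.35637328 516.98692172] [-1.89609810e+01  3.51906091e-02 -9.00867798e+01]
```

View pics/w1.png

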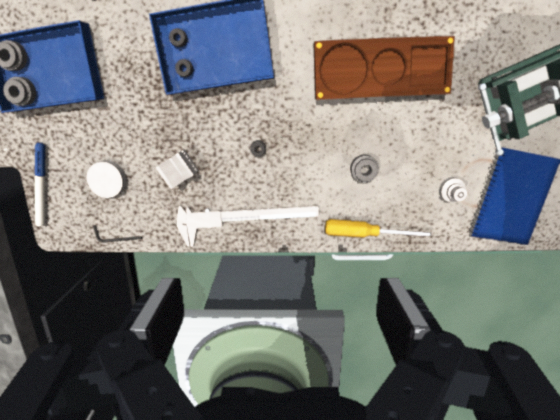

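The wrist view shows everything: tray A at (45,68), tray B (213,47), stand (384,68), disc (105,180), V-block (175,170), collar (258,148), bush (364,168), anvil (454,190). The vise handle is at (490,115). Next I'll measure from depth and colour.

```bash
cat > meas.py <<'E'
from h import *
f=np.load('w1.npz');im,d=f['im'],f['d'];p={k:f[k] for k in('intrinsics','dist','origin','orientation')}
C=cloud(p,d);Z=C[...,2]
def box(u0,v0,u1,v1):
    m=np.zeros(Z.shape,bool);m[v0:v1,u0:u1]=1;return m
print('bench z',np.median(Z[120:140,110:150]),np.median(Z[115:130,280:420]), Z[115:130,280:420].std())
for n,b,h in[('disc',(75,150,135,208),16),('vee',(150,145,200,195),35),('collar',(244,134,274,164),12),('bush',(344,148,386,190),21),('anvil',(436,174,474,210),35)]:
    m=box(*b)&(Z>5);top=m&(abs(Z-h)<3)
    cnt,_=cv2.findContours(top.astype(np.uint8),cv2.RETR_EXTERNAL,cv2.CHAIN_APPROX_NONE)
    c=max(cnt,key=cv2.contourArea)
    P=plane(p,c[:,0],h)[:,:2];(cx,cy),r=cv2.minEnclosingCircle(P.astype(np.float32))
    h_=cv2.minAreaRect(P.astype(np.float32))
    Q=C[top]
    print(n,'zmax',np.percentile(Z[m],[50,95]).round(1),'circ',np.round([cx,cy,r],1),'mean',Q[:,:2].mean(0).round(1),'rect',np.round(np.r_[h_[0],h_[1],h_[2]],1))
hsv=cv2.cvtColor(im,cv2.COLOR_RGB2HSV)
bl=(hsv[...,0]>105)&(hsv[...,0]<130)&(hsv[...,1]>120)
for n,b in[('A',(0,5,115,120)),('B',(140,0,285,105))]:
    m=box(*b)&(abs(Z-26)<4); 
    P=C[m][:,:2].astype(np.float32);print(n,m.sum(),np.round(np.r_[sum(map(list,cv2.minAreaRect(P)[:2]),[]),cv2.minAreaRect(P)[2]],1),np.percentile(Z[m],[5,50,95]).round(1))
    m=box(*b)&bl&(Z<7);print('floor',np.median(Z[m]))
m=box(300,20,470,110)&(abs(Z-20)<4);P=C[m][:,:2].astype(np.float32);r=cv2.minAreaRect(P);print('stand',r,np.median(Z[m]))
y=box(300,20,470,110)&(hsv[...,0]>18)&(hsv[...,0]<32)&(hsv[...,1]>120)&(hsv[...,2]>150)
k,l,s,ce=cv2.connectedComponentsWithStats(y.astype(np.uint8))
for i in range(1,k):
    if s[i,4]>5: print('screw',s[i,4],ce[i].round(1),plane(p,ce[i],20).round(1))
m=box(300,20,470,110)&(Z>7)&(Z<15.5)
k,l,s,ce=cv2.connectedComponentsWithStats(m.astype(np.uint8))
for i in range(1,k):
    if s[i,4]>60:
        c=max(cv2.findContours((l==i).astype(np.uint8),cv2.RETR_EXTERNAL,cv2.CHAIN_APPROX_NONE)[0],key=cv2.contourArea)
        P=C[l==i][:,:2].astype(np.float32)
        print('pocket',s[i,4],cv2.minEnclosingCircle(P),cv2.minAreaRect(P),np.median(Z[l==i]))
m=box(475,60,560,160)&(Z>20);print('vise',C[m][:,:].max(0).round(), C[m].min(0).round())
for u,v in[(490,85),(490,115),(498,150)]:print(C[v-3:v+4,u-6:u+7].reshape(-1,3)[C[v-3:v+4,u-6:u+7,2].argmax()].round(0))
g=im[20:220,60:480];save('w1crop.png',cv2.resize(g,(800,381),interpolation=cv2.INTER_CUBIC))
E
python3 meas.py
```

```text
bench z -0.7068076051207868 -0.8820275841494549 37.39507535741532
disc zmax [15.2 16.8] circ [411.2 225.1  28.6] mean [410.9 225.2] rect [411.1 225.1  54.7  55.3  39.6]
vee zmax [27.5 35.2] circ [419.1 123.2  18.9] mean [427.2 109.7] rect [419.2 123.   37.5   9.2  31.4]
collar zmax [11.  12.9] circ [455.   -8.4  10.8] mean [454.8  -8.6] rect [454.8  -8.6  20.5  20.6  89.1]
bush zmax [18.9 21.4] circ [ 425.5 -168.7   16.8] mean [ 425.4 -169. ] rect [ 425.3 -168.7   32.8   32.6   47.4]
anvil zmax [15.4 34.3] circ [ 393.  -309.4    9.7] mean [ 392.5 -310.2] rect [ 393.  -309.4   19.    18.2   49.8]
A 1072 [573.9 293.7 105.1 151.2   5.2] [22.2 24.  26.4]
floor 2.031221466076204
B 783 [595.1  47.9 104.4 151.    7.7] [22.7 24.9 26.6]
floor 1.7718080170849362
stand ((568.0040893554688, -185.1384735107422), (76.88008117675781, 191.09999084472656), 3.179131269454956) 18.879077465543276
screw 22 [450.1  40.1] [[ 604.8 -271.5   20. ]]
screw 25 [318.6  45. ] [[594.9 -93.8  20. ]]
screw 22 [446.9  89.1] [[ 541. -275.   20.]]
screw 24 [320.   94.7] [[531.1 -97.5  20. ]]
pocket 1773 ((564.9613647460938, -129.56759643554688), 32.471675872802734) ((565.062255859375, -130.1866455078125), (63.08514404296875, 63.031890869140625), 0.4200443923473358) 11.10613369394747
pocket 1336 ((572.3587646484375, -248.36178588867188), 34.5651969909668) ((572.1055297851562, -248.46661376953125), (52.34747314453125, 49.677581787109375), 2.3690285682678223) 11.056994625755777
pocket 897 ((568.8046264648438, -193.25778198242188), 23.67652130126953) ((568.7045288085938, -192.0153350830078), (44.84819793701172, 43.52623748779297), 0.6545024514198303) 11.169523584244132
vise [586. -42. 517.] [ 455. -444.   20.]
[ 543. -311.   52.]
[ 505. -327.   56.]
[ 459. -346.   52.]
```

View pics/w1crop.png

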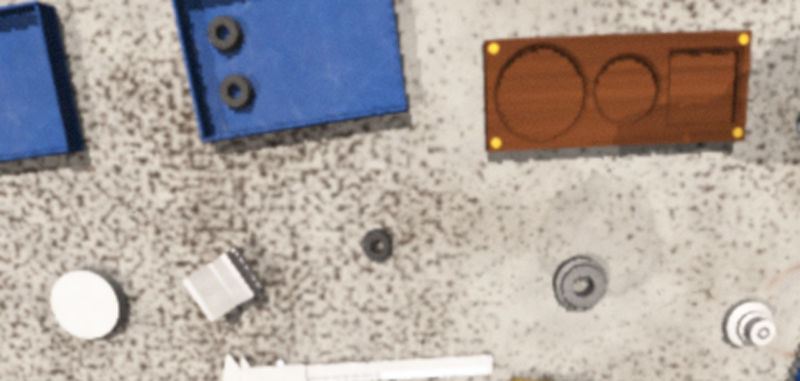

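The stand centre is about (568,−184.8) at yaw 3.2°. I'll go above the disc at yaw 0 and check fingertip geometry at the pre-shaped opening.

```bash
python3 -m crank '[[[-0.12,-0.84,0.94,0,0,0,0.82],[-0.12,-0.84,0.94,0,0,0,0.82],[-0.12,-0.84,0.94,0,0,0,0.82],[-0.12,-0.84,0.94,0,0,0,0.82],[-0.12,-0.84,0.94,0,0,0,0.82],[-0.12,-0.84,0.94,0,0,0,0.82],[-0.12,-0.84,0.94,0,0,0,0.82],[-0.12,-0.84,0.94,0,0,0,0.82],[0,0,0,0,0,0,0.82],[0,0,0,0,0,0,0.82]]]' 40
cat > tip.py <<'E'
from h import *
def tip(s,p,d):
    C=cloud(p,d);T=(C-s['ee_pos'])@Rm(s['ee_rot'])
    m=(d>0)&(abs(T[...,1])<75)&(abs(T[...,0])<14)&(T[...,2]>-20)&(T[...,2]<45)
    for sg in(-1,1):
        q=T[m&(sg*T[...,1]>0)]
        if len(q): print(sg,len(q),'zmax',np.percentile(q[:,2],[90,98,100]).round(1),'inner y',np.percentile(abs(q[:,1]),[2,50]).round(1))
if __name__=='__main__':
    s=ctrl.sense();p,im,d=cam('wrist');save('w2.png',im);np.savez('w2.npz',im=im,d=d,**p);print(s['ee_pos'],s['ee_rot'],s['finger_gap'],s['joint_pos'].round())
    tip(s,p,d)
    f=np.load('w1.npz');tip(dict(ee_pos=np.array([448.8,-42.6,400.2]),ee_rot=[180,0,0]),{k:f[k] for k in('intrinsics','dist','origin','orientation')},f['d'])
    C=cloud(p,d);b=(abs(C[...,2]-15.5)<3)&(np.hypot(C[...,0]-411,C[...,1]-225)<40)
    c=max(cv2.findContours(b.astype(np.uint8),cv2.RETR_EXTERNAL,cv2.CHAIN_APPROX_NONE)[0],key=cv2.contourArea)
    P=plane(p,c[:,0],16)[:,:2].astype(np.float32);print('disc',cv2.minEnclosingCircle(P),cv2.minAreaRect(P))
E
python3 tip.py
```

```text
clock: 3.95
ee_pos: [411.1, 225.8, 99.6]
ee_rot: [180.0, 0.0, -0.1]
wrist_force: [0.5, -0.4, 0.1]
finger_gap: 70.3
finger_force: 0.0
[411.14152504 225.81512743  99.64429616] [ 1.79959702e+02  5.86718956e-03 -9.71235294e-02] 70.28473177183751 [ -22.   31.  -18.  121.   18.   30. -144.]
-1 2755 zmax [10.4 15.6 18.2] inner y [35.1 36.1]
1 2723 zmax [10.3 15.6 18.5] inner y [34.2 35.1]
-1 2563 zmax [ 5.9 10.8 13.4] inner y [42.7 43.4]
1 2595 zmax [ 6.1 10.8 13.3] inner y [41.9 42.5]
disc ((411.56304931640625, 225.96469116210938), 27.994850158691406) ((411.19036865234375, 226.18374633789062), (55.21815872192383, 55.144126892089844), 44.359458923339844)
```

View pics/w2.png

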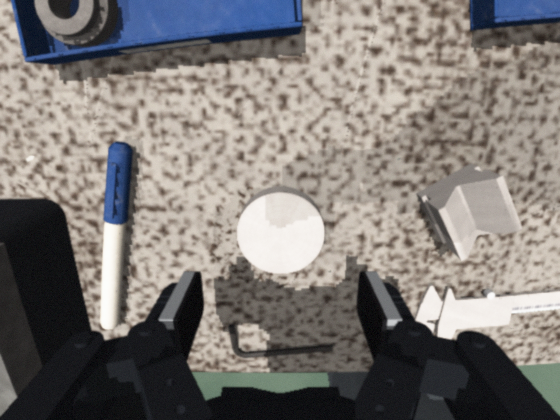

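The disc measures (411.3,226.0), squarely between the fingers. Joint 7 is at its limit at yaw 0 (q7=−144), so I'll turn to yaw 90 and use x-closing for the round parts.

```bash
python3 -m crank '[[[0,0,0,0,0,-0.94,0.82],[0,0,0,0,0,-0.94,0.82],[0,0,0,0,0,-0.94,0.82],[0,0,0,0,0,-0.94,0.82],[0,0,0,0,0,-0.94,0.82],[0,0,0,0,0,-0.94,0.82],[0,0,0,0,0,-0.94,0.82],[0,0,0,0,0,-0.94,0.82],[0,0,0,0,0,-0.94,0.82],[0,0,0,0,0,-0.94,0.82],[0,0,0,0,0,-0.94,0.82],[0,0,0,0,0,-0.94,0.82]]]'
python3 - <<'E'
from tip import *
s=ctrl.sense();p,im,d=cam('wrist');save('w3.png',im);print(s['ee_pos'],s['ee_rot'],s['joint_pos'].round());tip(s,p,d)
C=cloud(p,d);b=(abs(C[...,2]-15.5)<3)&(np.hypot(C[...,0]-411,C[...,1]-225)<40)
c=max(cv2.findContours(b.astype(np.uint8),cv2.RETR_EXTERNAL,cv2.CHAIN_APPROX_NONE)[0],key=cv2.contourArea)
P=plane(p,c[:,0],16)[:,:2].astype(np.float32);print('disc',cv2.minEnclosingCircle(P),cv2.minAreaRect(P))
f=np.load('side0.npz');C=cloud(ctrl.camera_params('side'),f['d'])
m=(C[...,0]>330)&(C[...,0]<760)&(C[...,1]>-420)&(C[...,1]<480)&(C[...,2]>45)&(C[...,2]<600)
for a in range(330,760,43):
  print(a,[int(C[...,2][m&(C[...,0]>=a)&(C[...,0]<a+43)&(C[...,1]>=b)&(C[...,1]<b+90)].max(initial=0)) for b in range(-420,480,90)])
E
```

```text
clock: 5.5
ee_pos: [412.0, 225.0, 100.5]
ee_rot: [179.9, 0.0, 90.3]
wrist_force: [-0.4, -0.9, -0.5]
finger_gap: 69.8
finger_force: 0.0
[412.04993028 225.04187019 100.51109859] [1.79881231e+02 1.28375067e-02 9.02506549e+01] [ -5.  36. -41. 120.  39.  38. -72.]
-1 2761 zmax [10.6 15.5 18.6] inner y [33.5 34.3]
1 2724 zmax [10.3 15.5 18.8] inner y [35.9 36.8]
disc ((410.2792053222656, 226.94583129882812), 27.895671844482422) ((410.1940002441406, 226.74131774902344), (55.10771179199219, 55.00237274169922), 0.18170173466205597)
330 [0, 0, 0, 0, 0, 0, 0, 0, 0, 0]
373 [0, 0, 0, 0, 0, 0, 0, 0, 0, 0]
416 [53, 0, 0, 0, 0, 0, 0, 0, 0, 0]
459 [63, 58, 0, 0, 0, 0, 0, 0, 0, 0]
502 [63, 57, 0, 0, 0, 0, 0, 0, 0, 0]
545 [70, 0, 0, 0, 0, 0, 0, 0, 0, 0]
588 [0, 0, 0, 0, 0, 0, 0, 0, 0, 0]
631 [0, 0, 0, 0, 0, 0, 0, 0, 0, 0]
674 [102, 0, 0, 0, 0, 0, 0, 0, 0, 0]
717 [135, 0, 0, 0, 0, 0, 0, 0, 0, 0]
```

```bash
python3 -m crank '[[[0.03,-0.04,0.9,0,0,0,0.82],[0,0,0.6,0,0,0,0.82],[0,0,0.28,0,0,0,0.82],[0,0,0,0,0,0,0.5],[0,0,0,0,0,0,0.5],[0,0,0,0,0,0,0.5],[0,0,0,0,0,0,0.5],[0,0,0,0,0,0,0.5]]]' 50
```

```text
clock: 6.55
ee_pos: [409.6, 227.9, 28.9]
ee_rot: [179.9, -0.0, 90.2]
wrist_force: [0.8, -1.4, 9.7]
finger_gap: 52.8
finger_force: 53.7
```

```bash
python3 - <<'E'
from tip import *
s=ctrl.sense();p,im,d=cam('wrist');save('w4.png',im);print(s);tip(s,p,d)
E
```

```text
{'clock': 6.55, 'joint_pos': array([-11.08047599,  42.59765008, -33.45274061, 121.53089313,
        48.44678546,  29.95090207, -81.18358336]), 'joint_vel': array([-0.04478928,  0.05065766,  0.0036289 , -0.10282452, -0.02740832,
        0.03403617,  0.01762586]), 'effort': array([-8.04436840e-01, -8.09602547e+01, -1.06304035e+01, -1.37986654e+01,
        3.30799038e-02, -6.47479948e-01,  3.29824991e-02]), 'ee_pos': array([409.59172124, 227.91127722,  28.91849908]), 'ee_rot': array([ 1.79938164e+02, -7.44223880e-03,  9.01601182e+01]), 'wrist_force': array([ 0.7916341 , -1.43748963,  9.72593284]), 'moment': array([-0.44809205,  0.10177974, -0.00064696]), 'finger_force': 53.66898190928623, 'finger_gap': 52.76869711715718}
-1 9383 zmax [30.2 30.8 32.4] inner y [ 1.7 28.4]
1 9554 zmax [30.3 30.9 31.8] inner y [ 1.4 29.4]
```

View pics/w4.png

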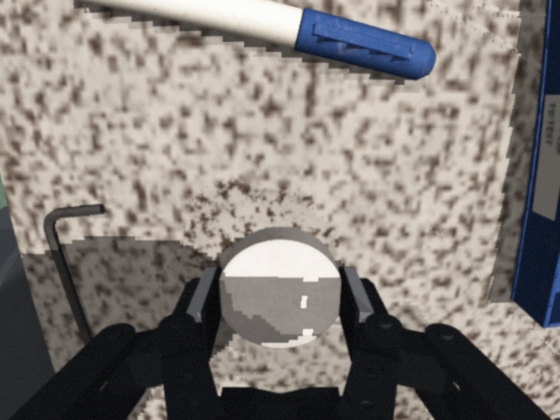

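The disc is held centrally between the pads at (280,290). I'll lift and check tilt and offset in the hand.

```bash
python3 -m crank '[[[0,0,-0.3,0,0,0,0.5],[0,0,-0.7,0,0,0,0.5],[0,0,-1,0,0,0,0.5],[0,0,0,0,0,0,0.5]]]'
cat > held.py <<'E'
from tip import *
import sys
r=float(sys.argv[1])
s=ctrl.sense();p,im,d=cam('wrist');C=cloud(p,d);T=(C-s['ee_pos'])@Rm(s['ee_rot'])
m=(d>0)&(abs(T[...,1])<r)&(abs(T[...,0])<r+15)&(T[...,2]>-10)&(T[...,2]<40)
m=cv2.erode(m.astype(np.uint8),np.ones((3,3)))>0
q=T[m];z=np.median(q[:,2]);k=abs(q[:,2]-z)<3;q=q[k]
A=np.c_[q[:,:2],np.ones(len(q))];co=np.linalg.lstsq(A,q[:,2],rcond=None)[0]
print('ee',s['ee_pos'].round(1),s['ee_rot'].round(2),'F',s['wrist_force'].round(1),'gap',round(s['finger_gap'],1))
print('top z tool',z.round(1),'tilt deg',np.degrees(co[:2]).round(1),'x range',np.percentile(q[:,0],[1,50,99]).round(1),'y',np.percentile(q[:,1],[1,50,99]).round(1),len(q))
E
python3 held.py 27
```

```text
clock: 7.1
ee_pos: [410.2, 228.3, 111.0]
ee_rot: [179.8, -0.1, 90.2]
wrist_force: [0.9, -0.6, -2.3]
finger_gap: 52.6
finger_force: 53.2
ee [410.2 228.3 111. ] [ 1.798e+02 -1.000e-01  9.016e+01] F [ 0.9 -0.6 -2.3] gap 52.6
top z tool 14.0 tilt deg [0.2 0.1] x range [-26.3   2.2  25.7] y [-24.8   0.9  25.5] 10221
```

```bash
python3 -m crank '[[[-0.99,0.43,0,0,0,0,0.5],[-0.99,0.43,0,0,0,0,0.5],[-0.99,0.43,0,0,0,0,0.5],[-0.99,0.43,0,0,0,0,0.5],[-0.99,0.43,0,0,0,0,0.5],[-0.99,0.43,0,0,0,0,0.5],[-0.99,0.43,0,0,0,0,0.5],[-0.99,0.43,0,0,0,0,0.5],[-0.99,0.43,0,0,0,0,0.5],[0,0,0,0,0,0,0.5],[0,0,0,0,0,0,0.5]]]'
python3 held.py 27
python3 - <<'E'
from h import *
p,im,d=cam('wrist');save('w5.png',im);np.savez('w5.npz',im=im,d=d,**p)
hsv=cv2.cvtColor(im,cv2.COLOR_RGB2HSV)
y=(hsv[...,0]>18)&(hsv[...,0]<32)&(hsv[...,1]>120)&(hsv[...,2]>150)
k,l,s,ce=cv2.connectedComponentsWithStats(y.astype(np.uint8))
for i in range(1,k):
    if s[i,4]>20: print('screw',s[i,4],ce[i].round(1),plane(p,ce[i],20).round(1))
E
```

```text
clock: 8.52
ee_pos: [564.5, -127.4, 107.5]
ee_rot: [-179.9, -0.0, 90.2]
wrist_force: [-0.6, 0.6, -2.0]
finger_gap: 52.7
finger_force: 53.2
ee [ 564.5 -127.4  107.5] [-1.7992e+02 -4.0000e-02  9.0210e+01] F [-0.6  0.6 -2. ] gap 52.7
top z tool 14.0 tilt deg [0.2 0.1] x range [-26.4   2.   25.8] y [-24.8   0.9  25.4] 10255
screw 99 [327.9 181.1] [[595. -94.  20.]]
screw 98 [224.  186.2] [[531.3 -97.5  20. ]]
```

View pics/w5.png

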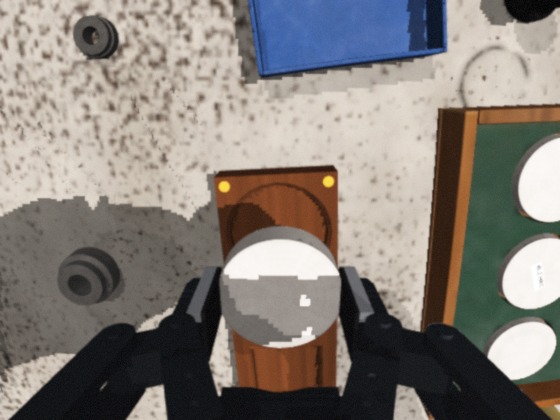

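The screws fall at (595,−94) and (531.3,−97.5), matching the first view, and the disc hangs over the large pocket. Lowering.

```bash
python3 -m crank '[[[-0.04,0.01,0.8,0,0,0,0.5],[0,0,0.5,0,0,0,0.5],[0,0,0.12,0,0,0,0.5],[0,0,0.1,0,0,0,0.5],[0,0,0.05,0,0,0,0.5],[0,0,0.02,0,0,0,0.5],[0,0,0,0,0,0,0.5]]]'
```

```text
clock: 9.5
ee_pos: [565.6, -129.7, 45.0]
ee_rot: [180.0, 0.0, 90.2]
wrist_force: [0.1, -0.6, -2.4]
finger_gap: 52.8
finger_force: 53.1
```

```bash
python3 -m crank '[[[0,0,0.04,0,0,0,0.5],[0,0,0.04,0,0,0,0.5],[0,0,0,0,0,0,0.5]]]';python3 -m crank '[[[0,0,0.03,0,0,0,0.5],[0,0,0,0,0,0,0.5]]]'
```

```text
clock: 9.88
ee_pos: [565.6, -129.6, 41.7]
ee_rot: [180.0, 0.0, 90.2]
wrist_force: [-1.8, 0.0, 2.4]
finger_gap: 52.6
finger_force: 55.8
clock: 10.12
ee_pos: [565.8, -129.6, 41.3]
ee_rot: [180.0, 0.0, 90.2]
wrist_force: [-7.6, -0.4, 20.8]
finger_gap: 52.2
finger_force: 68.4
```

Floor contact. Release, then lift and check.

```bash
python3 -m crank '[[[0,0,-0.02,0,0,0,0.72],[0,0,0,0,0,0,0.75],[0,0,0,0,0,0,0.75],[0,0,-0.5,0,0,0,0.75],[0,0,-1,0,0,0,0.75],[0,0,-1,0,0,0,0.75],[0,0,0,0,0,0,0.75]]]'
python3 - <<'E'
from h import *
s=ctrl.sense();p,im,d=cam('wrist');C=cloud(p,d)
m=(np.hypot(C[...,0]-565,C[...,1]+129)<40)&(C[...,2]>23)&(C[...,2]<50)
print(np.percentile(C[m][:,2],[5,50,95]).round(1));q=C[m];A=np.c_[q[:,:2],np.ones(len(q))]
print(np.degrees(np.linalg.lstsq(A,q[:,2],rcond=None)[0][:2]),cv2.minAreaRect(q[:,:2].astype(np.float32)))
m=(np.hypot(C[...,0]-565,C[...,1]+80)<100)&(abs(C[...,2]-19)<2)&(abs(C[...,0]-565)<30);print('stand top',np.median(C[m][:,2]))
E
```

```text
clock: 11.0
ee_pos: [566.9, -129.7, 145.0]
ee_rot: [179.7, 0.1, 90.2]
wrist_force: [0.4, 0.6, 0.2]
finger_gap: 64.4
finger_force: 0.0
[26.1 27.2 28.3]
[ 0.02068026 -0.25885444] ((566.69970703125, -130.6043243408203), (55.338775634765625, 55.2617301940918), 2.0346314907073975)
stand top 18.951678006051367
```

Disc seated: top at about 28 mm and level. Next, the anvil.

```bash
python3 -m crank '[[[-0.9,-0.87,0,0,0,0,0.6],[-0.9,-0.87,0,0,0,0,0.6],[-0.9,-0.87,0,0,0,0,0.6],[-0.9,-0.87,0,0,0,0,0.6],[-0.9,-0.87,0,0,0,0,0.6],[0,0,0.6,0,0,0,0.6],[0,0,0.6,0,0,0,0.6],[0,0,0,0,0,0,0.6]]]'
python3 - <<'E'
from h import *
s=ctrl.sense();p,im,d=cam('wrist');C=cloud(p,d);print(s['ee_pos'],s['joint_pos'].round())
for lo,hi,h in((31,37,35),(12,18,16)):
    m=(np.hypot(C[...,0]-393,C[...,1]+310)<25)&(C[...,2]>lo)&(C[...,2]<hi)
    if lo<20: m=(np.hypot(C[...,0]-393,C[...,1]+310)<25)&(C[...,2]>lo)
    c=max(cv2.findContours(m.astype(np.uint8),cv2.RETR_EXTERNAL,cv2.CHAIN_APPROX_NONE)[0],key=cv2.contourArea)
    P=plane(p,c[:,0],h)[:,:2].astype(np.float32);print(cv2.minEnclosingCircle(P),C[m].mean(0))
E
```

```text
clock: 12.05
ee_pos: [391.3, -309.5, 92.0]
ee_rot: [-179.9, -0.1, 90.2]
wrist_force: [0.0, 0.4, 0.2]
finger_gap: 51.2
finger_force: 0.0
[ 391.26543933 -309.49756778   91.96426605] [ 61.  39. -41. 116.  39.  40.  -4.]
((391.9762878417969, -309.4031066894531), 10.078570365905762) [ 392.11638158 -310.24709398   33.48657229]
((394.87628173828125, -453.4228515625), 63.917640686035156) [ 392.86031876 -299.99300203  104.98305796]
```

```bash
python3 -m crank '[[[0,0.02,0.8,0,0,0,0.6],[0,0,0.4,0,0,0,0.6],[0,0,0,0,0,0,0.6],[0,0,0,0,0,0,0.15],[0,0,0,0,0,0,0.15],[0,0,0,0,0,0,0.15],[0,0,0,0,0,0,0.15],[0,0,0,0,0,0,0.15]]]' 50;python3 -m crank '[[[0,0,-0.4,0,0,0,0.15],[0,0,-1,0,0,0,0.15],[0,0,-1,0,0,0,0.15],[0,0,0,0,0,0,0.15]]]';python3 - <<'E'
from tip import *
s=ctrl.sense();p,im,d=cam('wrist');save('w6.png',im)
E
```

```text
clock: 13.1
ee_pos: [393.3, -310.4, 46.2]
ee_rot: [179.9, 0.1, 90.2]
wrist_force: [-1.0, 1.6, 10.5]
finger_gap: 20.0
finger_force: 48.6
clock: 13.6
ee_pos: [393.8, -311.0, 144.4]
ee_rot: [179.8, 0.2, 90.2]
wrist_force: [0.0, -0.3, -2.6]
finger_gap: 19.2
finger_force: 48.6
```

View pics/w6.png

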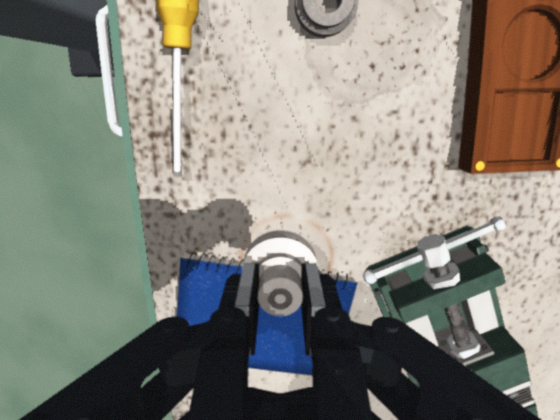

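The anvil is held upright, stub at (280,298), clear of notebook and vise. Carry to the small socket.

```bash
python3 -m crank '[[[0.6,0.87,0,0,0,0,0.15],[0.6,0.87,0,0,0,0,0.15],[0.6,0.87,0,0,0,0,0.15],[0.6,0.87,0,0,0,0,0.15],[0.6,0.87,0,0,0,0,0.15],[0,0,0.6,0,0,0,0.15],[0,0,0,0,0,0,0.15],[0,0,0,0,0,0,0.15]]]'
python3 - <<'E'
from tip import *
s=ctrl.sense();p,im,d=cam('wrist');save('w7.png',im);print(s['ee_pos'],s['wrist_force'],s['ee_rot'])
C=cloud(p,d);T=(C-s['ee_pos'])@Rm(s['ee_rot'])
m=(abs(T[...,1])<13)&(abs(T[...,0])<20)&(abs(T[...,2]-11)<4)
c=max(cv2.findContours(m.astype(np.uint8),cv2.RETR_EXTERNAL,cv2.CHAIN_APPROX_NONE)[0],key=cv2.contourArea)
q=T[m];print('stub top tool',cv2.minEnclosingCircle(q[:,:2].astype(np.float32)),np.median(q[:,2]),np.degrees(np.linalg.lstsq(np.c_[q[:,:2],np.ones(len(q))],q[:,2],rcond=None)[0][:2]))
m=(abs(T[...,1])<9.5)&(T[...,0]>12)&(T[...,0]<24)&(T[...,2]>22)&(T[...,2]<38)
q=T[m];print('flange front x',np.percentile(q[:,0],[1,99]),np.median(q[:,2]))
E
```

```text
clock: 14.65
ee_pos: [566.1, -189.9, 117.3]
ee_rot: [-180.0, -0.0, 90.2]
wrist_force: [1.1, 0.4, -1.0]
finger_gap: 19.4
finger_force: 48.6
[ 566.125885   -189.9394522   117.31265092] [ 1.10409417  0.40509327 -1.04722031] [-1.79968689e+02 -2.75654778e-03  9.01604903e+01]
stub top tool ((1.9021731615066528, -0.04747975245118141), 16.5570068359375) 12.783209806804175 [-1.75272469  0.90278438]
flange front x [12.03839163 18.25626734] 33.85101257974967
```

```bash
python3 -m crank '[[[-0.02,0.05,0.6,0,0,0,0.15],[0,0,0.5,0,0,0,0.15],[0,0,0.15,0,0,0,0.15],[0,0,0.05,0,0,0,0.15],[0,0,0,0,0,0,0.15],[0,0,0,0,0,0,0.15]]]'; python3 -m crank '[[[0,0,0.05,0,0,0,0.15],[0,0,0.03,0,0,0,0.15],[0,0,0,0,0,0,0.15]]]'
```

```text
clock: 15.45
ee_pos: [568.7, -190.4, 65.6]
ee_rot: [180.0, 0.0, 90.2]
wrist_force: [0.9, -0.4, -1.6]
finger_gap: 19.6
finger_force: 48.6
clock: 15.82
ee_pos: [568.5, -190.4, 61.8]
ee_rot: [-180.0, -0.0, 90.2]
wrist_force: [-0.2, 0.2, -1.2]
finger_gap: 19.7
finger_force: 48.6
```

```bash
python3 -m crank '[[[0,0,0.04,0,0,0,0.15],[0,0,0.03,0,0,0,0.15],[0,0,0,0,0,0,0.15]]]'; python3 -m crank '[[[0,0,0.03,0,0,0,0.15],[0,0,0,0,0,0,0.15]]]'
```

```text
clock: 16.2
ee_pos: [568.5, -190.4, 59.0]
ee_rot: [-180.0, -0.0, 90.2]
wrist_force: [-0.1, -0.2, -1.1]
finger_gap: 19.8
finger_force: 48.6
clock: 16.45
ee_pos: [568.6, -190.4, 58.3]
ee_rot: [180.0, 0.0, 90.2]
wrist_force: [-1.6, 0.3, 6.4]
finger_gap: 19.4
finger_force: 49.9
```

Seated as expected. Release, lift, verify.

```bash
python3 -m crank '[[[0,0,-0.01,0,0,0,0.45],[0,0,0,0,0,0,0.45],[0,0,0,0,0,0,0.45],[0,0,-0.6,0,0,0,0.5],[0,0,-1,0,0,0,0.6],[0,0,-0.5,0,0,0,0.7],[0,0,0,0,0,0,0.7]]]'
python3 - <<'E'
from h import *
s=ctrl.sense();p,im,d=cam('wrist');C=cloud(p,d)
m=(np.hypot(C[...,0]-568.4,C[...,1]+191)<25)&(C[...,2]>23)&(C[...,2]<60)
z=C[m][:,2];print(len(z),'stub',np.median(z[z>40]).round(1),'flange',np.median(z[z<32]).round(1), C[m&(C[...,2]>44)].mean(0).round(1))
save('w8.png',cv2.resize(im[150:420,140:420],None,fx=2,fy=2))
E
```

```text
clock: 17.32
ee_pos: [569.1, -190.7, 144.3]
ee_rot: [179.9, 0.1, 90.2]
wrist_force: [0.1, -0.1, -0.6]
finger_gap: 59.9
finger_force: 0.0
1995 stub 45.6 flange 25.0 [ 569.6 -190.9   45.7]
```

View pics/w8.png

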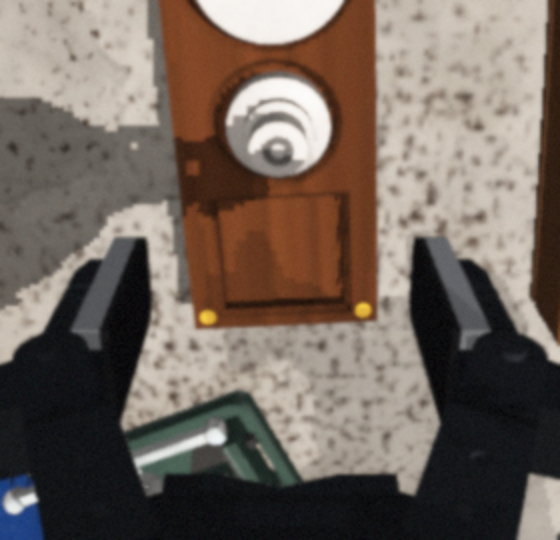

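The anvil sits in its socket with stub up. Next, the V-block.

```bash
python3 -m crank '[[[0.94,-0.44,0,0,0,0,0.8],[0.94,-0.44,0,0,0,0,0.8],[0.94,-0.44,0,0,0,0,0.8],[0.94,-0.44,0,0,0,0,0.8],[0.94,-0.44,0,0,0,0,0.8],[0.94,-0.44,0,0,0,0,0.8],[0.94,-0.44,0,0,0,0,0.8],[0.94,-0.44,0,0,0,0,0.8],[0,0,0,0,0,0,0.8]]]';python3 -m crank '[[[0,0,0,0,0,0.92,0.8],[0,0,0,0,0,0.92,0.8],[0,0,0,0,0,0.92,0.8],[0,0,0,0,0,0.92,0.8],[0,0,0,0,0,0.92,0.8],[0,0,0,0,0,0.92,0.8],[0,0,0,0,0,0.92,0.8],[0,0,0,0,0,0.92,0.8],[0,0,0,0,0,0,0.8],[0,0,0,0,0,0,0.8]]]'
python3 - <<'E'
from h import *
s=ctrl.sense();p,im,d=cam('wrist');C=cloud(p,d);save('w9.png',im);print(s['joint_pos'].round())
m=(np.hypot(C[...,0]-427,C[...,1]-110)<32)&(abs(C[...,2]-34)<2.5)
k,l,st,_=cv2.connectedComponentsWithStats(m.astype(np.uint8));L=[]
for i in range(1,k):
    if st[i,4]>60:
        P=C[l==i][:,:2].astype(np.float32);L.append(P);print(len(P),cv2.minAreaRect(P))
print(cv2.minAreaRect(np.vstack(L)))
cen=np.array(cv2.minAreaRect(np.vstack(L))[0])-s['ee_pos'][:2]
print('tool shift',Rm(s['ee_rot']).T@np.r_[cen,0]/40)
E
```

```text
clock: 18.5
ee_pos: [425.3, 112.2, 142.0]
ee_rot: [-179.9, -0.0, 90.4]
wrist_force: [0.7, -1.2, -1.2]
finger_gap: 67.9
finger_force: 0.0
clock: 19.75
ee_pos: [426.7, 109.6, 142.0]
ee_rot: [-180.0, 0.0, 31.5]
wrist_force: [-1.1, -0.0, -0.5]
finger_gap: 68.2
finger_force: 0.0
[   3.   27.  -31.  123.   23.   36. -104.]
501 ((418.9974670410156, 123.7513198852539), (37.78957748413086, 7.4883294105529785), 30.57819938659668)
504 ((435.677490234375, 96.03514862060547), (38.6735725402832, 8.063106536865234), 31.066162109375)
((427.3940124511719, 109.662353515625), (38.6721076965332, 39.998382568359375), 31.293174743652344)
tool shift [ 1.64076534e-02  8.20571526e-03 -1.05656705e-05]
```

View pics/w9.png

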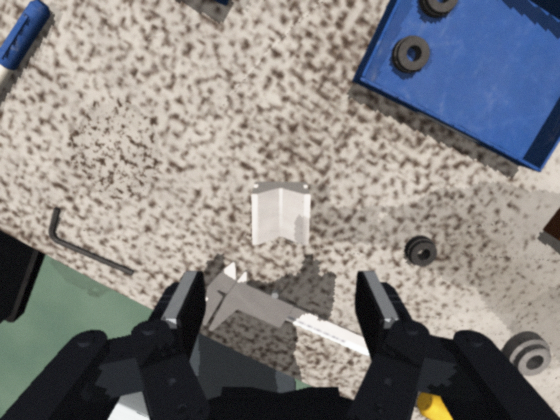

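V-block is aligned at (281,215) with the pads to either side of its y faces; caliper and collar are clear. Grasp it.

```bash
python3 -m crank '[[[0.02,0.01,1,0,0,0,0.8],[0,0,1,0,0,0,0.8],[0,0,0.5,0,0,0,0.8],[0,0,0.15,0,0,0,0.8],[0,0,0,0,0,0,0.8],[0,0,0,0,0,0,0.3],[0,0,0,0,0,0,0.3],[0,0,0,0,0,0,0.3],[0,0,0,0,0,0,0.3],[0,0,0,0,0,0,0.3]]]' 50;python3 -m crank '[[[0,0,-0.4,0,0,0,0.3],[0,0,-1,0,0,0,0.3],[0,0,-1,0,0,0,0.3],[0,0,0,0,0,0,0.3]]]'
```

```text
clock: 21.05
ee_pos: [428.0, 110.0, 37.2]
ee_rot: [180.0, -0.1, 31.3]
wrist_force: [-1.9, -1.0, 11.5]
finger_gap: 39.3
finger_force: 49.1
clock: 21.55
ee_pos: [428.9, 110.0, 134.8]
ee_rot: [179.9, -0.3, 31.3]
wrist_force: [0.5, -1.2, -2.2]
finger_gap: 39.0
finger_force: 52.2
```

```bash
python3 -m crank '[[[0,0,0,0,0,-0.97,0.3],[0,0,0,0,0,-0.97,0.3],[0,0,0,0,0,-0.97,0.3],[0,0,0,0,0,-0.97,0.3],[0,0,0,0,0,-0.97,0.3],[0,0,0,0,0,-0.97,0.3],[0,0,0,0,0,-0.97,0.3],[0,0,0,0,0,-0.97,0.3],[0,0,0,0,0,0,0.3]]]';python3 -m crank '[[[-0.91,0.31,0,0,0,0,0.3],[-0.91,0.31,0,0,0,0,0.3],[-0.91,0.31,0,0,0,0,0.3],[-0.91,0.31,0,0,0,0,0.3],[-0.91,0.31,0,0,0,0,0.3],[-0.91,0.31,0,0,0,0,0.3],[-0.91,0.31,0,0,0,0,0.3],[-0.91,0.31,0,0,0,0,0.3],[-0.91,0.31,0,0,0,0,0.3],[-0.91,0.31,0,0,0,0,0.3],[0,0,0,0,0,0,0.3],[0,0,0,0,0,0,0.3]]]'
python3 - <<'E'
from h import *
s=ctrl.sense();p,im,d=cam('wrist');save('w10.png',im);print(s['joint_pos'].round())
C=cloud(p,d);T=(C-s['ee_pos'])@Rm(s['ee_rot'])
m=(abs(T[...,1])<17)&(abs(T[...,0])<26)&(T[...,2]<10)&(T[...,2]>-4)
q=T[m];print('vee top x range',np.percentile(q[:,0],[1,99]).round(1),'z',np.percentile(q[:,2],[5,50]).round(1))
g=s['ee_pos'];print('shift to pocket',(Rm(s['ee_rot']).T@np.array([571.5-g[0],-247.2-g[1],0])/40).round(3))
E
```

```text
clock: 22.68
ee_pos: [427.3, 109.8, 131.7]
ee_rot: [-179.9, -0.0, 93.3]
wrist_force: [-0.4, 0.1, -1.7]
finger_gap: 38.8
finger_force: 52.3
clock: 24.18
ee_pos: [572.6, -245.3, 131.8]
ee_rot: [-180.0, -0.0, 93.3]
wrist_force: [-0.7, -0.3, -2.9]
finger_gap: 39.0
finger_force: 52.1
[ 46.  45. -44.  96.  37.  55.  -9.]
vee top x range [-19.8  17.8] z [2.9 6.1]
shift to pocket [-0.045 -0.03  -0.   ]
```

View pics/w10.png

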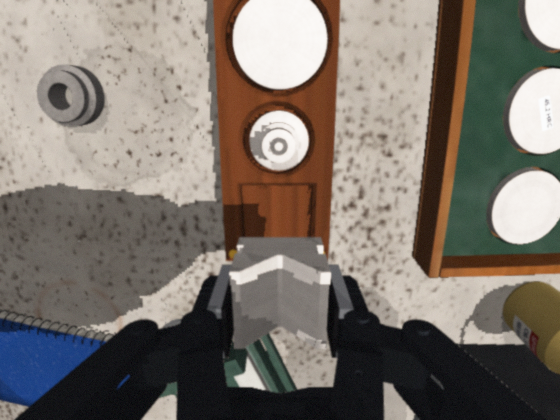

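The V-block hangs level over the square pocket, in line with the stand. Lowering.

```bash
python3 -m crank '[[[-0.02,-0.03,0.9,0,0,0,0.3],[0,0,0.7,0,0,0,0.3],[0,0,0.25,0,0,0,0.3],[0,0,0.1,0,0,0,0.3],[0,0,0,0,0,0,0.3],[0,0,0,0,0,0,0.3]]]'; python3 -m crank '[[[0,0,0.04,0,0,0,0.3],[0,0,0.03,0,0,0,0.3],[0,0,0,0,0,0,0.3]]]'
```

```text
clock: 24.98
ee_pos: [572.1, -247.0, 55.2]
ee_rot: [179.9, 0.0, 93.4]
wrist_force: [-0.3, 0.1, -2.7]
finger_gap: 38.9
finger_force: 52.0
clock: 25.35
ee_pos: [571.7, -246.9, 51.4]
ee_rot: [-180.0, -0.0, 93.4]
wrist_force: [-0.2, 0.6, -2.2]
finger_gap: 39.4
finger_force: 52.0
```

```bash
python3 -m crank '[[[0,0,0.03,0,0,0,0.3],[0,0,0.02,0,0,0,0.3],[0,0,0,0,0,0,0.3]]]'; python3 -m crank '[[[0,0,0.02,0,0,0,0.3],[0,0,0,0,0,0,0.3]]]'
```

```text
clock: 25.72
ee_pos: [571.7, -246.9, 49.4]
ee_rot: [-180.0, 0.0, 93.4]
wrist_force: [0.2, -0.3, -2.0]
finger_gap: 39.4
finger_force: 52.2
clock: 25.98
ee_pos: [571.8, -246.9, 49.3]
ee_rot: [-180.0, 0.0, 93.4]
wrist_force: [-5.2, 0.4, 9.7]
finger_gap: 39.1
finger_force: 53.5
```

```bash
python3 -m crank '[[[0,0,-0.01,0,0,0,0.65],[0,0,0,0,0,0,0.65],[0,0,0,0,0,0,0.65],[0,0,-0.6,0,0,0,0.65],[0,0,-1,0,0,0,0.7],[0,0,-0.6,0,0,0,0.72],[0,0,0,0,0,0,0.72],[0,0,0,0,0,0,0.72]]]'
python3 - <<'E'
from h import *
s=ctrl.sense();p,im,d=cam('wrist');C=cloud(p,d)
m=(abs(C[...,0]-571.5)<30)&(abs(C[...,1]+247)<28)&(abs(C[...,2]-46)<4)
q=C[m];print(np.percentile(q[:,2],[5,50,95]).round(1),cv2.minAreaRect(q[:,:2].astype(np.float32)))
k=q[:,2]>44;print(np.degrees(np.linalg.lstsq(np.c_[q[k][:,:2],np.ones(k.sum())],q[k][:,2],rcond=None)[0][:2]))
# bush
m=(np.hypot(C[...,0]-425,C[...,1]+169)<30)&(C[...,2]>4)&(C[...,2]<30)
for z0 in(17,5):
    q=C[m&(C[...,2]>z0)]
    if len(q): print('bush',z0,len(q),cv2.minEnclosingCircle(q[:,:2].astype(np.float32)),np.percentile(q[:,2],98))
hst=np.histogram(C[m][:,2],bins=range(4,25));print(hst[0])
g=s['ee_pos'];print('to bush',(Rm(s['ee_rot']).T@np.array([425.4-g[0],-168.8-g[1],0])/40).round(3))
E
```

```text
clock: 26.98
ee_pos: [571.4, -247.1, 136.9]
ee_rot: [-180.0, 0.0, 93.4]
wrist_force: [-0.3, -0.7, -0.1]
finger_gap: 61.4
finger_force: 0.0
[42.4 45.5 47. ] ((572.8901977539062, -248.43096923828125), (40.14031982421875, 38.09310531616211), 3.1103382110595703)
[-0.01023038  0.38628527]
bush 17 1522 ((425.4727783203125, -169.1748504638672), 16.967124938964844) 21.517287700705275
bush 5 2838 ((426.2526550292969, -169.2694854736328), 21.0394287109375) 21.322519522123663
[ 52  49  61  65  42  56  82 134 332 261 101  66  67  65 135 537 635 142
   8   0]
to bush [ 2.168e+00 -3.529e+00  1.000e-03]
```

V-block seated: top at about 46.5, level. Next, the bush, gripped on its lower 41 mm rim.

```bash
python3 -m crank '[[[0.54,-0.88,0,0,0,0,0.72],[0.54,-0.88,0,0,0,0,0.72],[0.54,-0.88,0,0,0,0,0.72],[0.54,-0.88,0,0,0,0,0.72],[0,0,1,0,0,0,0.72],[0,0,0.6,0,0,0,0.72],[0,0,0,0,0,0,0.72],[0,0,0,0,0,0,0.72]]]'
python3 - <<'E'
from h import *
s=ctrl.sense();p,im,d=cam('wrist');C=cloud(p,d);g=s['ee_pos']
m=(np.hypot(C[...,0]-425,C[...,1]+169)<30)&(C[...,2]>17)&(C[...,2]<30);c=cv2.minEnclosingCircle(C[m][:,:2].astype(np.float32));print(c)
print('shift',(Rm(s['ee_rot']).T@np.array([c[0][0]-g[0],c[0][1]-g[1],27-g[2]])/40).round(3))
E
```

```text
clock: 28.02
ee_pos: [426.3, -168.8, 73.6]
ee_rot: [180.0, -0.0, 93.4]
wrist_force: [-0.0, 0.4, 0.6]
finger_gap: 61.5
finger_force: 0.0
((425.1029357910156, -168.77696228027344), 16.67243003845215)
shift [ 1.000e-03 -3.000e-02  1.164e+00]
```

```bash
python3 -m crank '[[[0,-0.03,0.8,0,0,0,0.72],[0,0,0.36,0,0,0,0.72],[0,0,0,0,0,0,0.72],[0,0,0,0,0,0,0.3],[0,0,0,0,0,0,0.3],[0,0,0,0,0,0,0.3],[0,0,0,0,0,0,0.3],[0,0,0,0,0,0,0.3]]]' 50;python3 -m crank '[[[0,0,-0.4,0,0,0,0.3],[0,0,-1,0,0,0,0.3],[0,0,-1,0,0,0,0.3],[0,0,0,0,0,0,0.3]]]'
```

```text
clock: 29.08
ee_pos: [425.4, -169.3, 27.9]
ee_rot: [179.9, 0.1, 93.4]
wrist_force: [-2.9, 1.6, 14.3]
finger_gap: 38.1
finger_force: 48.4
clock: 29.58
ee_pos: [426.0, -169.7, 125.5]
ee_rot: [179.8, 0.1, 93.3]
wrist_force: [-0.4, 0.1, -0.9]
finger_gap: 38.0
finger_force: 51.1
```

```bash
python3 -m crank '[[[0.98,0.4,0,0,0,0,0.3],[0.98,0.4,0,0,0,0,0.3],[0.98,0.4,0,0,0,0,0.3],[0.98,0.4,0,0,0,0,0.3],[0.98,0.4,0,0,0,0,0.3],[0.98,0.4,0,0,0,0,0.3],[0.98,0.4,0,0,0,0,0.3],[0.98,0.4,0,0,0,0,0.3],[0.98,0.4,0,0,0,0,0.3],[0.98,0.4,0,0,0,0,0.3],[0.93,0.38,0,0,0,0,0.3],[0,0,0,0,0,0,0.3]]]'
python3 - <<'E'
from h import *
p,im,d=cam('wrist');s=ctrl.sense();save('w11.png',im);g=s['ee_pos'];print(g,s['joint_pos'].round(),s['wrist_force'])
print('shift',(Rm(s['ee_rot']).T@np.array([576.2-g[0],268.8-g[1],0])/40).round(3))
E
```

```text
clock: 31.08
ee_pos: [573.9, 273.0, 122.2]
ee_rot: [-180.0, -0.1, 93.6]
wrist_force: [-0.5, -0.3, -1.1]
finger_gap: 37.9
finger_force: 51.1
[573.85829329 270.84348912 122.0170573 ] [ -3.  46. -44.  94.  38.  55. -57.] [ 0.69320201 -1.10281938 -1.79948711]
shift [-0.055  0.055 -0.   ]
```

View pics/w11.png

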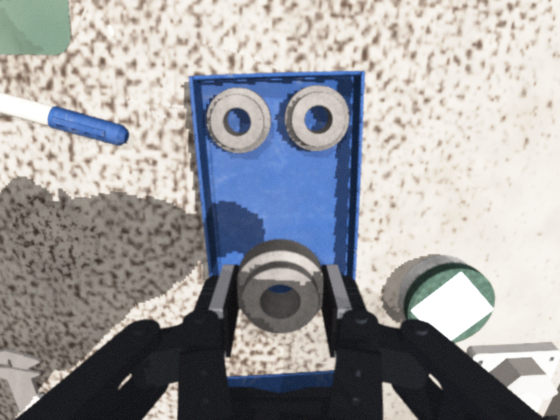

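The bush hangs level at (280,290) over the tray's free floor, with the two tested bushes at (238,120) and (317,118). Lowering.

```bash
python3 -m crank '[[[-0.05,0.05,1,0,0,0,0.3],[0,0,0.8,0,0,0,0.3],[0,0,0.22,0,0,0,0.3],[0,0,0.08,0,0,0,0.3],[0,0,0,0,0,0,0.3],[0,0,0,0,0,0,0.3]]]'; python3 -m crank '[[[0,0,0.05,0,0,0,0.3],[0,0,0.02,0,0,0,0.3],[0,0,0,0,0,0,0.3]]]'
```

```text
clock: 31.88
ee_pos: [577.0, 268.0, 39.7]
ee_rot: [179.9, -0.0, 93.4]
wrist_force: [-0.9, 0.2, -0.9]
finger_gap: 38.3
finger_force: 51.1
clock: 32.25
ee_pos: [576.5, 267.9, 35.9]
ee_rot: [-180.0, 0.0, 93.4]
wrist_force: [0.5, -0.4, -1.0]
finger_gap: 37.7
finger_force: 51.1
```

```bash
python3 -m crank '[[[0,0,0.07,0,0,0,0.3],[0,0,0.04,0,0,0,0.3],[0,0,0,0,0,0,0.3]]]'; python3 -m crank '[[[0,0,0.03,0,0,0,0.3],[0,0,0,0,0,0,0.3]]]'
```

```text
clock: 32.62
ee_pos: [576.4, 267.9, 31.3]
ee_rot: [-180.0, 0.0, 93.4]
wrist_force: [-0.0, -1.0, -1.1]
finger_gap: 37.6
finger_force: 51.1
clock: 32.88
ee_pos: [576.6, 268.0, 30.6]
ee_rot: [180.0, -0.0, 93.4]
wrist_force: [-2.2, -0.2, 3.7]
finger_gap: 38.0
finger_force: 51.7
```

```bash
python3 -m crank '[[[0,0,0,0,0,0,0.6],[0,0,0,0,0,0,0.6],[0,0,0,0,0,0,0.6],[0,0,-0.5,0,0,0,0.6],[0,0,-1,0,0,0,0.55],[0,0,-0.8,0,0,0,0.55],[0,0,0,0,0,0,0.55],[0,0,0,0,0,0,0.55]]]'
python3 - <<'E'
from h import *
s=ctrl.sense();p,im,d=cam('wrist');C=cloud(p,d)
m=(np.hypot(C[...,0]-577,C[...,1]-268)<26)&(C[...,2]>19)&(C[...,2]<60)
q=C[m];print(np.percentile(q[:,2],[5,50,98]).round(1),cv2.minEnclosingCircle(q[:,:2].astype(np.float32)))
print(np.degrees(np.linalg.lstsq(np.c_[q[:,:2],np.ones(len(q))],q[:,2],rcond=None)[0][:2]))
g=s['ee_pos'];print('to collar',(Rm(s['ee_rot']).T@np.array([454.9-g[0],-8.5-g[1],0])/40).round(3))
E
```

```text
clock: 33.88
ee_pos: [576.5, 267.7, 122.8]
ee_rot: [180.0, 0.0, 93.4]
wrist_force: [-1.3, 0.3, 0.1]
finger_gap: 46.6
finger_force: 0.0
[21.  22.6 23.8] ((577.6757202148438, 267.9674072265625), 16.685497283935547)
[ 0.01915459 -0.15394533]
to collar [-6.713e+00 -3.443e+00 -1.000e-03]
```

Bush stands flat (top about 23.5). Now the collar.

```bash
python3 -m crank '[[[-0.96,-0.49,0,0,0,0,0.55],[-0.96,-0.49,0,0,0,0,0.55],[-0.96,-0.49,0,0,0,0,0.55],[-0.96,-0.49,0,0,0,0,0.55],[-0.96,-0.49,0,0,0,0,0.55],[-0.96,-0.49,0,0,0,0,0.55],[-0.96,-0.49,0,0,0,0,0.55],[0,0,1,0,0,0,0.55],[0,0,0.3,0,0,0,0.55],[0,0,0,0,0,0,0.55],[0,0,0,0,0,0,0.55]]]'
python3 - <<'E'
from h import *
s=ctrl.sense();p,im,d=cam('wrist');C=cloud(p,d);g=s['ee_pos']
m=(np.hypot(C[...,0]-455,C[...,1]+8.5)<20)&(C[...,2]>5)&(C[...,2]<30);c=cv2.minEnclosingCircle(C[m][:,:2].astype(np.float32));print(c,np.percentile(C[m][:,2],[5,50,98]))
print('shift',(Rm(s['ee_rot']).T@np.array([c[0][0]-g[0],c[0][1]-g[1],28-g[2]])/40).round(3))
E
```

```text
clock: 35.3
ee_pos: [455.9, -7.7, 71.0]
ee_rot: [180.0, -0.0, 93.5]
wrist_force: [1.3, 0.3, -0.1]
finger_gap: 47.1
finger_force: 0.0
((454.9408264160156, -8.943563461303711), 11.869340896606445) [ 5.9004174  10.76840258 12.23386846]
shift [-0.029 -0.026  1.075]
```

```bash
python3 -m crank '[[[-0.03,-0.03,0.7,0,0,0,0.55],[0,0,0.37,0,0,0,0.55],[0,0,0,0,0,0,0.55],[0,0,0,0,0,0,0.15],[0,0,0,0,0,0,0.15],[0,0,0,0,0,0,0.15],[0,0,0,0,0,0,0.15],[0,0,0,0,0,0,0.15]]]' 40;python3 -m crank '[[[0,0,-0.4,0,0,0,0.15],[0,0,-1,0,0,0,0.15],[0,0,-0.8,0,0,0,0.15],[0,0,0,0,0,0,0.15]]]'
python3 -c "
from h import *
s=ctrl.sense();g=s['ee_pos'];print('shift',(Rm(s['ee_rot']).T@np.array([598.4-g[0],23.1-g[1],0])/40).round(3))"
```

```text
clock: 36.35
ee_pos: [454.8, -9.7, 28.5]
ee_rot: [179.9, 0.0, 93.4]
wrist_force: [-2.6, -0.2, 8.8]
finger_gap: 21.1
finger_force: 38.7
clock: 36.85
ee_pos: [455.5, -10.1, 117.8]
ee_rot: [179.8, 0.0, 93.3]
wrist_force: [0.2, -0.9, 0.1]
finger_gap: 21.3
finger_force: 39.2
shift [0.62  3.616 0.014]
```

```bash
python3 -m crank '[[[0.15,0.9,0,0,0,0,0.15],[0.16,0.9,0,0,0,0,0.15],[0.16,0.91,0,0,0,0,0.15],[0.15,0.91,0,0,0,0,0.15],[0,0,0.5,0,0,0,0.15],[0,0,0,0,0,0,0.15],[0,0,0,0,0,0,0.15]]]'
python3 - <<'E'
from h import *
p,im,d=cam('wrist');s=ctrl.sense();save('w12.png',im);g=s['ee_pos'];print(g)
print('shift',(Rm(s['ee_rot']).T@np.array([598.4-g[0],23.1-g[1],31.2-g[2]])/40).round(3))
E
```

```text
clock: 37.72
ee_pos: [596.7, 23.3, 95.6]
ee_rot: [-180.0, 0.0, 93.4]
wrist_force: [0.4, -0.3, 0.2]
finger_gap: 21.3
finger_force: 39.3
[597.0257452   23.25254927  95.89669179]
shift [-0.005  0.034  1.617]
```

View pics/w12.png

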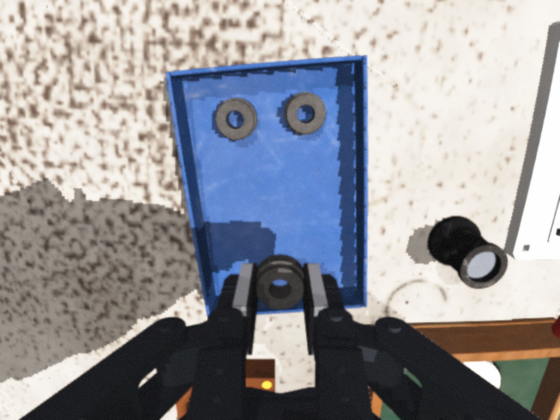

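The collar is held at (280,283) above the collar tray's free floor. Lowering.

```bash
python3 -m crank '[[[0,0.03,0.9,0,0,0,0.15],[0,0,0.45,0,0,0,0.15],[0,0,0.12,0,0,0,0.15],[0,0,0.08,0,0,0,0.15],[0,0,0,0,0,0,0.15],[0,0,0,0,0,0,0.15]]]'; python3 -m crank '[[[0,0,0.04,0,0,0,0.15],[0,0,0.02,0,0,0,0.15],[0,0,0,0,0,0,0.15]]]'
```

```text
clock: 38.52
ee_pos: [598.9, 23.6, 34.1]
ee_rot: [180.0, -0.0, 93.4]
wrist_force: [0.2, 0.9, -0.5]
finger_gap: 21.1
finger_force: 39.3
clock: 38.9
ee_pos: [598.6, 23.6, 31.2]
ee_rot: [180.0, 0.0, 93.4]
wrist_force: [-0.5, -1.4, 1.5]
finger_gap: 21.4
finger_force: 39.7
```

```bash
python3 -m crank '[[[0,0,0.01,0,0,0,0.15],[0,0,0.01,0,0,0,0.15],[0,0,0,0,0,0,0.15]]]'; python3 -m crank '[[[0,0,0,0,0,0,0.45],[0,0,0,0,0,0,0.45],[0,0,0,0,0,0,0.45],[0,0,-0.5,0,0,0,0.45],[0,0,-1,0,0,0,0.45],[0,0,-1,0,0,0,0.45],[0,0,-1,0,0,0,0.45],[0,0,-1,0,0,0,0.45],[0,0,-1,0,0,0,0.45],[0,0,0,0,0,0,0.45],[0,0,0,0,0,0,0.45]]]'
python3 - <<'E'
from h import *
s=ctrl.sense();p,im,d=cam('wrist');save('w13.png',im);C=cloud(p,d)
m=(np.hypot(C[...,0]-598.6,C[...,1]-23.6)<20)&(C[...,2]>10)&(C[...,2]<40)
q=C[m];print(np.percentile(q[:,2],[5,50,98]).round(1),cv2.minEnclosingCircle(q[:,:2].astype(np.float32)))
print(np.degrees(np.linalg.lstsq(np.c_[q[:,:2],np.ones(len(q))],q[:,2],rcond=None)[0][:2]))
E
```

```text
clock: 39.28
ee_pos: [598.7, 23.6, 31.0]
ee_rot: [180.0, 0.0, 93.4]
wrist_force: [-5.0, -1.7, 14.7]
finger_gap: 21.4
finger_force: 40.9
clock: 40.65
ee_pos: [598.3, 23.5, 250.7]
ee_rot: [180.0, 0.0, 93.4]
wrist_force: [-0.6, 0.4, -0.9]
finger_gap: 38.3
finger_force: 0.0
[11.4 13.7 15.3] ((599.80224609375, 23.274715423583984), 11.515084266662598)
[ 0.06341373 -0.40001611]
```

View pics/w13.png

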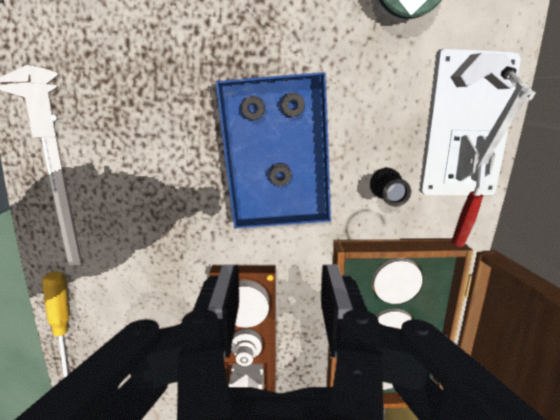

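The collar stands flat at (279,174) in its tray. The disc, anvil and V-block are in the stand at (250,305), (245,350) and (245,378), and nothing touches the robot. Handing in.

```bash
python3 -c "
from cell import ctrl
print(ctrl.finish_job())"
```

```text
the job is handed in; nothing more can be done
None
```

The job is handed in at about 41 s: disc, anvil (stub up) and V-block (groove up) are seated in the stand, and the bush and collar stand flat in their matching trays; the hand-in call gave no verdict, but camera heights after each release agreed with fully seated parts.

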